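# Catch a charge of blanks from the feeder and put it on the scale

## Task

Take the long-handled dish by its handle, hold it up under the spout of the little chute feeder and press its rim against the hanging paddle until the gate lifts and all three metal blanks have slid into the dish, none falling on the bench. Then set the dish with the blanks in it upright on the middle of the scale's round pan and let go, leaving the other things on the bench where they are.

Things in the scene. Friction and masses are not known exactly. Their poses are not given: they have to be found in the camera images.
- feeder: Fixed feeder: grey foot plate 72 x 100 x 10 mm, aluminium column, and an open steel chute (inner width 28 mm) sloping down at 45 degrees towards the feeder's own -x (at yaw 0 towards the robot). Origin on the bench; the foot spans x -0.050 to +0.022; the chute's upper end is at x +0.045, z 0.25.
- lip (a point): Middle of the chute's lower edge (spout), 125 mm above the bench, at x -0.055 in the feeder's frame, axes as the feeder's. Blanks leave it going 45 degrees down towards the feeder's -x at up to 0.8 m/s; 35 mm below the lip they are 15 to 30 mm in front of it, 65 mm below 25 to 45 mm. The chute is 34 mm wide outside, 3 mm thick.
- gate (a joint): Hinge of the gate rocker (rad): 0 gate down in the chute 50 mm above the lip, blanks held; 0.6 stop, fully up. Axis level, along the feeder's y, 7 mm in front of and 7 mm above the lip. Pushing the paddle towards the feeder's +x raises it; blanks pass from about 0.35, best hold 0.45 to 0.6 for 1 to 2 s. A light spring shuts it again; held open the push is about 2 to 4 N.
- paddle (a point): Middle of the front face of the paddle, a dark steel plate 52 mm wide hanging under the spout. Shut, it is upright, face 18 mm in front of the lip, from 66 to 112 mm above the bench (lift the dish to reach it); pushed, it swings back. A rim 95 mm above the bench opens the gate to about 0.5 rad after 21 mm of push from first touch; the dish's centre is then some 38 mm in front of the lip (down to 33 mm is fine).
- blank_1: Sawn aluminium block 18 x 16 x 14 mm, 12 g, lowest of the three that lie in file in the chute behind the gate. Origin at its centre.
- blank_2: As blank_1, the middle one.
- blank_3: As blank_1, the uppermost.
- dish: Loose round steel dish, 84 mm across the rim (62 mm at the foot), 36 mm high, wall 3 mm, floor 5 mm thick, about 90 g, with a raised, level wooden handle along its own -x (at yaw 0 towards the robot). Origin at the centre of the underside, z up.
- dish_floor (a point): Centre of the dish's inner floor, 5 mm above the dish's origin.
- dish_grip (a point): Middle of the wooden handle, at x -0.100, z 0.060 in the dish's frame. The handle is a bar 78 mm long (dish x -0.143 to -0.065), 16 mm wide (dish y) and 12 mm thick (z 0.054 to 0.066); a bent wire joins it to the rim. Grip it across its width from above.
- scale: Fixed bench scale: grey case 102 x 92 x 16 mm on rubber feet with a round steel pan 84 mm across, 6 mm proud of the case. Origin on the bench under the pan's centre; a dark display lies at its -x end (the case spans x -0.058 to +0.044).
- pan (a point): Centre of the pan's top, 22 mm above the bench.
- bench_block: Bystander: black steel block 44 x 66 x 22 mm, loose. Origin at the centre of its underside.
- bottle_amber: Bystander: brown glass bottle with black cap, 28 mm across, 68 mm high, loose. Origin at the centre of its underside.
- slip_stone: Bystander: brown stone bar 12 x 37 x 9 mm, loose. Origin at the centre of its underside.
- loupe: Bystander: black eye loupe, 34 mm across, 30 mm high, loose. Origin at the centre of its underside.

How it is judged (in metres and radians):
On the way:
1. all three blanks lie in the dish while it is held up clear of the bench (underside over 30 mm high) (horizontal distance between each of blank_1, blank_2, blank_3 and dish_floor below 0.036 m and z of blank_1 in the frame of dish between 0.003 and 0.048 m and z of blank_2 in the frame of dish between 0.003 and 0.048 m and z of blank_3 in the frame of dish between 0.003 and 0.048 m and height (world z) of dish above 0.03 m), for 0.2 s.
At the end, for the whole second after the job is handed in: The dish stands upright (within 0.1 rad) and still on the scale's pan, its centre within 22 mm of the pan's centre, released, with all three blanks at rest inside it; the feeder's gate is shut again (below 0.1 rad) (horizontal distance between each of blank_1, blank_2, blank_3 and dish_floor below 0.036 m and z of blank_1 in the frame of dish between 0.003 and 0.048 m and z of blank_2 in the frame of dish between 0.003 and 0.048 m and z of blank_3 in the frame of dish between 0.003 and 0.048 m and horizontal distance between dish and pan below 0.022 m and z of dish in the frame of pan between -0.004 and 0.004 m and angle between dish's own z axis and vertical below 0.1 rad and linear speed of each of dish, blank_1, blank_2, blank_3 below 0.02 m/s and value of joint gate below 0.1 rad); the robot touches nothing.
It fails at once if a blank falls on the bench (height (world z) of any of blank_1, blank_2, blank_3 below 0.0095 m).
It fails at once if a bystander (block, bottle, stone bar or loupe) is pushed more than 30 mm or the bottle tipped over (distance of any of bench_block, bottle_amber, slip_stone, loupe from where it was at the start of the episode above 0.03 m or angle between bottle_amber's own z axis and vertical above 0.6 rad).
It also fails if it takes over 45 s, if anything falls off the work surface, if the arm or the gripper's body presses on something with over 40 N, if the wrist force passes 120 N, or if a joint passes its speed limit or range.

## Robot

A 6-joint arm with a two-finger parallel gripper is mounted at the origin on the work surface; the furniture and walls round the work are solid. World frame = base frame: x ahead of the robot, y to its left, z up, the work surface at z = 0. Lengths are in m, angles in degrees, forces in N, time in s.
With the tool pointing down it reaches from about 0.4 to 0.825 m from the base axis. Payload 7 kg.
Tool frame: the origin (TCP) lies at the very end of the fingers, on their centre line; the grasp point (between the pads) lies 19 mm behind it; x points along the fingers, y is the direction in which the jaws open and shut, and the axes are right-handed (so a half turn about x gives the same grasp; the last joint's range is limited). The gripper opens to 88 mm and grips with 3 to 60 N. Pads are 19 mm wide; open, the fingers measure 130 mm over their backs; the gripper's body (78 mm by 193 mm) begins 47 mm behind the grasp point.
Start: joints at [92.653, 20.546, 0.682, 0, -70.136, -16.507], TCP at [0.162, 0.655, 0.227] pointing down, gripper open.
Joint ranges: [-176.03, 176.03], [-82.01, 121.73], [-58.28, 71.71], [-173.87, 95.51], [-174.79, -0.11], [-173.66, 173.66]. Speed limits (degrees/s): [136.94, 136.94, 172.46, 180, 180, 180].

## Interface

Orientations are given as [roll, pitch, yaw] about the fixed x, y, z axes, in that order (R = Rz(yaw) Ry(pitch) Rx(roll)).
In Python, from plant import monitor, eyes, ticket gives the robot as it stands. The module is installed in compiled form; this text tells all that it offers.
- The arm moves only by the shell command python3 -m crank 'ROWS'. ROWS is JSON, a list of rows, each an object with "linear": the shift along the world's x, y, z in units of 60 mm (1.0 is 60 mm), a list of three; "rot": the turn, a rotation vector about the world's x, y, z in units of 5 degrees (1.0 is 5 degrees), a list of three; "hand": the opening, from 0 (shut) to 1 (fully open). In form: [{"linear": [tx, ty, tz], "rot": [ax, ay, az], "hand": hand}, ...]. A call has 1 to 20 rows; each row shifts and turns the pose as measured when the row begins; what a row does not reach is not made up. A row lasts 1/8 s, in which the tool goes at most 62.5 mm and 10.7 degrees, less where a joint would pass 70% of its speed; a pose out of reach is approached as far as the arm can. A call is refused whole if a number of a shift passes 1 or a number of a turn 1, either way. A call with a gripper value outside its range is refused whole. The fingers move at their own pace and stop on an object; the grip force is fixed at half the most. Time passes only in rows, so rows that do not move let the fingers close. It gives the time, the measured TCP pose, the force and the opening at its end, in the units of the state.
- monitor.get_obs(): the state, without advancing time (a new reading comes with each control period).
- eyes.snapshot(name): name is "side" or "top"; returns a dict with "image" (384x512x3 uint8, red, green, blue), "depth" (384x512 float32, m along the optical axis (not along the pixel's ray), 0 where there is no reading), "K" (3x3 intrinsics, pixels), "camera_from_world" (4x4, takes a point from world to camera coordinates). Camera axes: x right, y up, looking along -z (the intrinsics and any distortion apply to the point x, -y, -z); pixel columns grow to the right and rows downward; lengths in m; the calibration is good to about 2 mm. A picture is of the moment at which its call begins.
- ticket.close_job(): hands the job in, once; it reports no verdict.
The state is a dict: "clock": time; "joint_pos": joint angles; "qvel": joint speeds; "tau": joint torques, N m; "tool_pos": TCP position; "orientation": TCP orientation; "force": force on the tool from outside, world axes, zero at the start; "moment": the same for the moment, N m; "opening": finger opening in m.
Only numpy, scipy, OpenCV 4.12 (cv2) and the standard library are available. Lean on these libraries where they do the work, as an engineer would, in place of code of your own. Each camera call takes 0.05 s, during which the arm holds its last target.

## Working session

There is one attempt and no reset: what is moved stays moved. The work goes in short steps, Python scripts to look and compute and a shell command to move; the robot and the scene stay as the last step left them, time stands still between calls to the robot, and variables do not carry over. Pictures are saved under pics/ and viewed, and the job is handed in when it is done.

```bash
mkdir -p pics; cat > h.py <<'E'
import numpy as np, cv2
from plant import monitor, eyes, ticket
def snap(n,f=None):
    s=eyes.snapshot(n)
    np.savez(f'{n}.npz',**s)
    if f: cv2.imwrite('pics/'+f,s['image'][:,:,::-1])
    return s
def load(n): return dict(np.load(f'{n}.npz'))
def cloud(s):
    d=s['depth'];K=s['K'];T=np.linalg.inv(s['camera_from_world'])
    v,u=np.mgrid[0:d.shape[0],0:d.shape[1]]
    x=(u-K[0,2])/K[0,0]*d;y=(v-K[1,2])/K[1,1]*d
    P=np.stack([x,-y,-d,np.ones_like(d)],-1)@T.T
    P=P[...,:3];P[d==0]=np.nan
    return P
def ray(s,u,v):
    K=s['K'];T=np.linalg.inv(s['camera_from_world'])
    d=np.array([(u-K[0,2])/K[0,0],-(v-K[1,2])/K[1,1],-1.])
    return T[:3,3],T[:3,:3]@d
def onplane(s,u,v,z):
    o,d=ray(s,u,v); return o+d*(z-o[2])/d[2]
def proj(s,p):
    c=s['camera_from_world']@np.append(p,1);K=s['K']
    return np.array([K[0,2]+K[0,0]*c[0]/-c[2],K[1,2]+K[1,1]*(-c[1])/-c[2]])
E
python3 - <<'E'
from h import *
print(monitor.get_obs())
for n in('side','top'):
    s=snap(n,n+'0.png');print(n,s['K'],np.linalg.inv(s['camera_from_world']).round(3),(s['depth']>0).mean())
E
```

```text
{'clock': 0.0, 'joint_pos': array([ 9.26531687e+01,  2.05900163e+01,  6.33399121e-01, -2.22889679e-02,
       -7.01356845e+01, -1.65088658e+01]), 'qvel': array([0.10185881, 0.06990193, 0.00272217, 0.03882033, 0.00180811,
       0.02697488]), 'tau': array([ 8.90422180e-04, -5.82717454e+01,  2.93053311e+01,  6.99704066e+00,
        7.08638050e-03, -1.61672356e-04]), 'tool_pos': array([0.16152064, 0.65487556, 0.22562904]), 'orientation': array([  93.7207786 ,   89.90534919, -100.1425091 ]), 'force': array([0.14248221, 0.98648753, 0.02010073]), 'moment': array([ 0.01528887, -0.00944664, -0.01134917]), 'opening': 0.0875069684880392}
side [[405.13200221   0.         258.85549152]
 [  0.         405.13200221 185.23798551]
 [  0.           0.           1.        ]] [[ 0.926  0.242 -0.289  0.27 ]
 [-0.376  0.547 -0.748 -0.789]
 [-0.023  0.801  0.598  0.752]
 [ 0.     0.     0.     1.   ]] 0.9960988362630209
top [[489.0326553    0.         255.7386013 ]
 [  0.         489.0326553  193.92649363]
 [  0.           0.           1.        ]] [[-0.003  0.999 -0.043  0.493]
 [-1.    -0.003 -0.016 -0.025]
 [-0.016  0.043  0.999  1.078]
 [ 0.     0.     0.     1.   ]] 0.9957834879557291
```

View pics/side0.png

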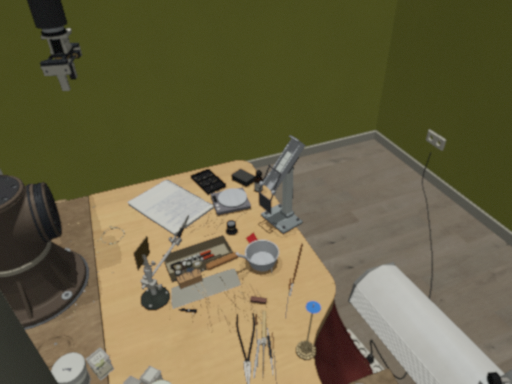

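View pics/top0.png

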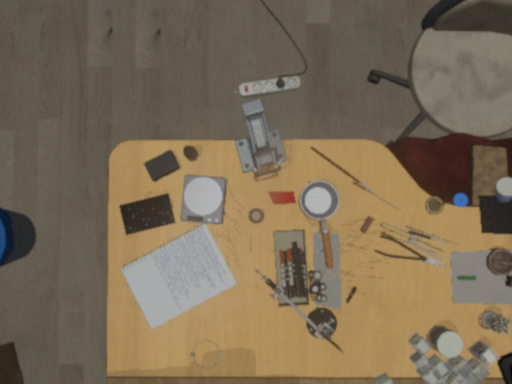

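The top view shows the dish at about (319,200) with its handle running to (327,255), the feeder at (262,145) with its spout towards (267,175), and the scale pan at (204,197). The bottle is probably at (190,153), the loupe at (256,215), the slip stone at (367,224) and the block at (161,165). I'll zoom in next.

```bash
python3 - <<'E'
from h import *
s=load('top');im=s['image'][:,:,::-1]
cv2.imwrite('pics/topz.png',cv2.resize(im[90:290,140:390],None,fx=3.0,fy=3.0,interpolation=cv2.INTER_CUBIC))
s=load('side');im=s['image'][:,:,::-1]
cv2.imwrite('pics/sidez.png',cv2.resize(im[130:310,150:350],None,fx=3.2,fy=3.2,interpolation=cv2.INTER_CUBIC))
E
```

```text
(no output)
```

View pics/topz.png

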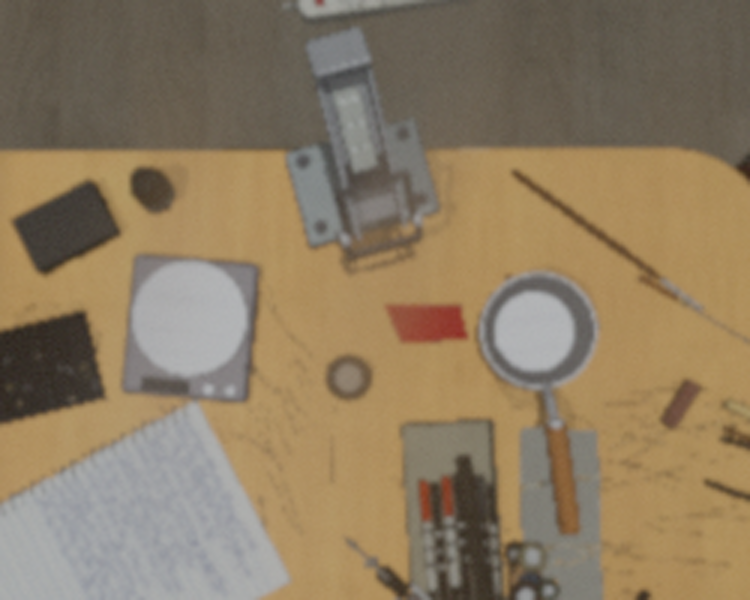

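View pics/sidez.png

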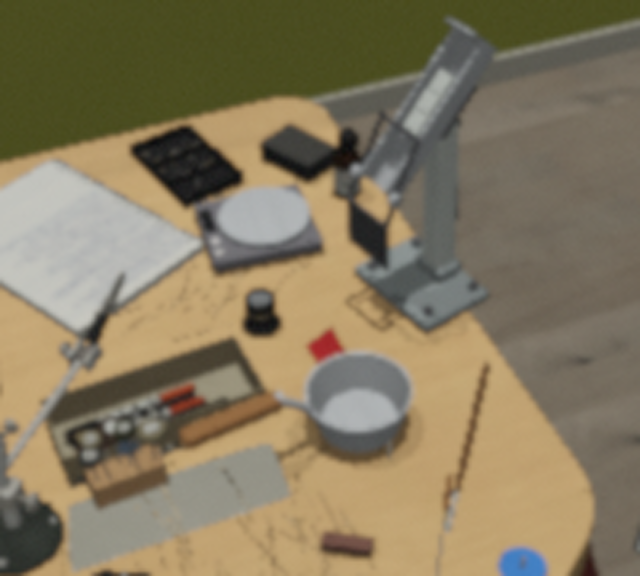

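The dish, orange handle, pan, feeder with dark paddle and loupe are all clear in both views. Next I'll measure them.

```bash
python3 - <<'E'
from h import *
s=load('top');P=cloud(s);im=s['image'];hsv=cv2.cvtColor(im,cv2.COLOR_RGB2HSV)
# full px = 140+u/3, 90+v/3
def region(m,name,zr):
    q=P[m];q=q[(q[:,2]>zr[0])&(q[:,2]<zr[1])];print(name,len(q),'min',np.nanmin(q,0).round(4),'max',np.nanmax(q,0).round(4),'mean',q.mean(0).round(4));return q
def box(u0,v0,u1,v1):
    m=np.zeros(im.shape[:2],bool);m[v0:v1,u0:u1]=1;return m
b=region(box(305,230,325,245)*0+box(225,240,235,290),'bench',(-.1,.1))
# dish rim
q=region(box(295,175,345,222),'rim',(.028,.05))
(c,r)=cv2.minEnclosingCircle(q[:,:2].astype(np.float32));print('rim circ',c,r)
q2=region(box(310,192,328,208),'floor',(-.01,.02))
hm=(hsv[...,0]<16)&(hsv[...,1]>120)&box(315,215,340,275)
q=region(hm,'handle',(.04,.08));
print(cv2.minAreaRect(q[:,:2].astype(np.float32)), np.median(q[:,2]))
# side handle
# pan
q=region(box(180,170,230,226),'pan',(.018,.03))
(c,r)=cv2.minEnclosingCircle(q[:,:2].astype(np.float32));print('pan circ',c,r)
q=region(box(180,170,230,226),'scale',(.010,.018));print(cv2.minAreaRect(q[:,:2].astype(np.float32)))
# feeder
q=region(box(225,90,300,190),'foot',(.006,.014));print(cv2.minAreaRect(q[:,:2].astype(np.float32)))
q=region(box(225,90,300,190),'chute',(.1,.3));print(cv2.minAreaRect(q[:,:2].astype(np.float32)))
for z in np.arange(.06,.3,.01):
    w=q[(q[:,2]>z)&(q[:,2]<z+.01)]
    if len(w):print(z.round(2),len(w),w.min(0).round(3),w.max(0).round(3))
print('loupe');q=region(box(247,206,267,226),'loupe',(.01,.1));print(cv2.minAreaRect(q[:,:2].astype(np.float32)))
q=region(box(180,140,202,165),'bottle',(.03,.1));q=region(box(140,145,182,185),'block',(.015,.1))
q=region(box(355,215,380,235),'stone',(.005,.1))
q=region(box(270,225,350,320),'toolsundr',(.012,.3))
q=region(box(306,230,345,300),'near handle',(.003,.05));print(np.percentile(q[:,2],[5,50,95]))
E
```

```text
Traceback (most recent call last):
IndexError: boolean index did not match indexed array along axis 2; size of axis is 512 but size of corresponding boolean axis is 3
```

```bash
cat > m.py <<'E'
from h import *
s=load('top');P=cloud(s);im=s['image'];hsv=cv2.cvtColor(im,cv2.COLOR_RGB2HSV)
def region(m,name,zr):
    q=P[m];q=q[(q[:,2]>zr[0])&(q[:,2]<zr[1])];print(name,len(q),end=' ')
    if len(q)==0: print(); return np.zeros((1,3))
    print('min',np.nanmin(q,0).round(4),'max',np.nanmax(q,0).round(4),'mean',q.mean(0).round(4));return q
def box(u0,v0,u1,v1):
    m=np.zeros(im.shape[:2],bool);m[v0:v1,u0:u1]=1;return m
def rect(q):
    print('   ',cv2.minAreaRect(q[:,:2].astype(np.float32)))
def circ(q): print('   ',cv2.minEnclosingCircle(q[:,:2].astype(np.float32)))
E
python3 - <<'E'
from m import *
region(box(225,240,235,290),'bench',(-.1,.1))
q=region(box(295,175,345,222),'rim',(.028,.05));circ(q)
region(box(310,192,328,208),'floor',(-.01,.02))
hm=(hsv[...,0]<16)&(hsv[...,1]>120)&box(315,215,340,275)
q=region(hm,'handle',(.04,.08));rect(q);print(np.median(q[:,2]))
q=region(box(180,170,230,226),'pan',(.019,.03));circ(q)
q=region(box(180,170,230,226),'scale',(.010,.018));rect(q)
q=region(box(225,90,300,190),'foot',(.006,.014));rect(q)
q=region(box(225,90,300,190),'chute',(.1,.3));rect(q)
for z in np.arange(.06,.3,.01):
    w=q[(q[:,2]>z)&(q[:,2]<z+.01)]
    if len(w):print(z.round(2),len(w),w.min(0).round(3),w.max(0).round(3),w.mean(0).round(3))
q=region(box(247,206,267,226),'loupe',(.01,.1));rect(q)
q=region(box(180,140,202,165),'bottle',(.03,.1));q=region(box(140,145,182,185),'block',(.015,.1))
q=region(box(355,215,380,235),'stone',(.005,.1))
q=region(box(270,225,350,320),'toolsundr',(.012,.3))
q=region(box(306,230,345,300),'near handle',(.003,.05));print(np.percentile(q[:,2],[5,50,95]))
E
```

```text
bench 497 min [ 0.3298  0.0393 -0.0063] max [0.4376 0.0604 0.016 ] mean [0.3842 0.0498 0.0035]
rim 310 min [ 0.4792 -0.1837  0.028 ] max [ 0.5666 -0.1025  0.0465] mean [ 0.5256 -0.1461  0.0346]
    ((0.5228235721588135, -0.14359784126281738), 0.04417979344725609)
floor 288 min [ 0.5093 -0.1643 -0.0019] max [ 0.5424 -0.1265  0.0113] mean [ 0.5258 -0.1454  0.0055]
handle 186 min [ 0.3851 -0.165   0.0605] max [ 0.4548 -0.1453  0.071 ] mean [ 0.4204 -0.1553  0.0663]
    ((0.42047318816185, -0.1553800404071808), (0.070602647960186, 0.012080848217010498), 6.657166004180908)
0.06627903901252874
pan 1210 min [0.4795 0.0626 0.019 ] max [0.5771 0.1559 0.0298] mean [0.5337 0.1068 0.0224]
    ((0.5261359214782715, 0.10927700996398926), 0.061484552919864655)
scale 651 min [0.4707 0.0588 0.0103] max [0.5823 0.157  0.018 ] mean [0.5193 0.1062 0.0154]
    ((0.5246648192405701, 0.10788758099079132), (0.09205280989408493, 0.109581857919693), 84.65587615966797)
foot 771 min [ 0.5517 -0.0747  0.006 ] max [0.6813 0.0595 0.014 ] mean [ 0.6324 -0.014   0.0104]
    ((0.6238085031509399, 0.004971876740455627
[... 1536 characters left out ...]
0.5052 0.0043 0.0362] mean [ 0.492  -0.0078  0.028 ]
    ((0.4921687841415405, -0.007792403921484947), (0.02373477630317211, 0.025989770889282227), 87.84805297851562)
bottle 150 min [0.6149 0.1199 0.0311] max [0.6423 0.1468 0.0722] mean [0.6265 0.1315 0.0549]
block 626 min [0.5688 0.1607 0.015 ] max [0.6362 0.2363 0.0278] mean [0.6024 0.1978 0.0222]
stone 102 min [ 0.4546 -0.2769  0.0051] max [ 0.4894 -0.2348  0.0181] mean [ 0.4728 -0.2486  0.0096]
toolsundr 1663 min [ 0.2681 -0.1676  0.012 ] max [ 0.4711 -0.0376  0.0835] mean [ 0.365  -0.1134  0.0456]
near handle 288 min [ 0.3098 -0.2005  0.003 ] max [ 0.4591 -0.1143  0.0499] mean [ 0.3641 -0.1371  0.0218]
[0.00316178 0.02217243 0.04744989]
```

```bash
python3 - <<'E'
from m import *
np.set_printoptions(linewidth=200)
z=P[...,2]*1000
print('cols',list(range(270,346,4)))
for v in range(222,320,5): print(v, np.nan_to_num(z[v,270:346:4]).astype(int))
q=region(box(270,225,312,310),'tray',(.02,.3));print(np.percentile(q,[1,5,50,95,99],axis=0).round(3))
# pixel-based fits, plane casting
g=cv2.cvtColor(im,cv2.COLOR_RGB2GRAY)
# pan: bright low-sat
m=((hsv[...,1]<40)&(hsv[...,2]>150)&box(180,172,228,226)).astype(np.uint8)
n,l,st,c=cv2.connectedComponentsWithStats(m);i=1+st[1:,4].argmax();cs,_=cv2.findContours((l==i).astype(np.uint8),0,1);e=cv2.fitEllipse(cs[0]);print('pan ell',e,onplane(s,*e[0],.022),st[i])
m=((hsv[...,1]<60)&box(295,176,343,222)).astype(np.uint8)
n,l,st,c=cv2.connectedComponentsWithStats(m);i=1+st[1:,4].argmax();cs,_=cv2.findContours((l==i).astype(np.uint8),0,1);k=cs[0][cs[0][:,0,1]<212];e=cv2.fitEllipse(k);print('dish ell',e,onplane(s,*e[0],.036))
# side view
s2=load('side');P2=cloud(s2);im2=s2['image'];h2=cv2.cvtColor(im2,cv2.COLOR_RGB2HSV)
# paddle dark: region u 255..275 v 190..215
for v in range(186,216,3): print(v,[tuple((P2[v,u]*1000).astype(int)) if P2[v,u,0]==P2[v,u,0] else 0 for u in range(256,276,3)], h2[v,256:276:3,2])
E
```

```text
cols [270, 274, 278, 282, 286, 290, 294, 298, 302, 306, 310, 314, 318, 322, 326, 330, 334, 338, 342]
222 [ 0  0 -2  1 -1 -6 -3 -1  2  1  0  0 -3 55 -2  0  0  0 -2]
227 [-4  2  0 -1  0 -4  1  0 -1  0  2 -2  2 53  0  2 -2  0 -1]
232 [-3  0  3  1  1  1  4  3  1  1 -3  2  0 65 66  0 -2 -2  0]
237 [-2 35  3  0 -2  1  1  0  3 -3  0 -1  0 65 64 -4 -1  0  4]
242 [ 0 36  5  4  2  3 15  2  2  0  0  1  0  2 66 62  0  1 -1]
247 [ 0 26  0  1  0  3 12  0  3 -1  0  0  0 -2 65 67  0 -2 -1]
252 [-2 -1  2  7  0  4 13  9  7 -5  0  1  0  1 67 64  0  5  0]
257 [-2 -1  1  9  9  3 12 11  5 -1  0  2  2  2 69 64 -1  3 -1]
262 [ 1 -1  4 10 11  9  9 12  6 34  2 -5  0 -1 64 66  0  0 -1]
267 [-4  2  5  7  8  7  9 14 10 33 -3  0 -1 -1 63 64 -1 -1  0]
272 [ 0  3  1  8  7 12 10 15  9 34 45 52 51  0  0  0  0  0  2]
277 [ 0  2  0  6  8  8 10 14  8 24 45 56 57  0  0 -2  2  0 -1]
282 [80  0  0  8  9 10  7 14 11 18 24 42 44 74  0  4  0 -3 -4]
287 [-1 74 62  3  9  6 13 12 12  7 62 61 61 75  0 -2  3  1 -2]
292 [ 0 66 69 60  1  3  5  9 13 12 59 60 60 -1  0 -1  0 -1 -1]
297 [-1 64  2  1 61  3  2  5  1 10 -1 61 52 74 71 -1 -
[... 3645 characters left out ...]
 111 147]
210 [(np.int64(581), np.int64(46), np.int64(-2)), (np.int64(589), np.int64(41), np.int64(0)), (np.int64(597), np.int64(39), np.int64(-1)), (np.int64(575), np.int64(-38), np.int64(65)), (np.int64(577), np.int64(-53), np.int64(77)), (np.int64(617), np.int64(18), np.int64(7)), (np.int64(624), np.int64(14), np.int64(8))] [194 195 191 127  36 105 147]
213 [(np.int64(577), np.int64(34), np.int64(-2)), (np.int64(584), np.int64(29), np.int64(0)), (np.int64(587), np.int64(13), np.int64(10)), (np.int64(593), np.int64(6), np.int64(14)), (np.int64(603), np.int64(7), np.int64(9)), (np.int64(612), np.int64(7), np.int64(6)), (np.int64(618), np.int64(0), np.int64(9))] [194 191 143  95  99 109 129]
```

```bash
python3 - <<'E'
from m import *
s2=load('side');P2=cloud(s2);im2=s2['image'];h2=cv2.cvtColor(im2,cv2.COLOR_RGB2HSV)
mk=np.zeros(im2.shape[:2],bool);mk[190:216,254:274]=1
mk&=(h2[...,2]<60)&(P2[...,2]>.06)&(P2[...,2]<.12)&(abs(P2[...,0]-.573)<.02)
q=P2[mk];print('paddle',len(q),q.min(0).round(4),q.max(0).round(4),q.mean(0).round(4))
a=np.polyfit(q[:,1],q[:,0],1);print('plane slope',a,'yaw',np.degrees(np.arctan(-a[0])))
A=np.c_[q[:,1],q[:,2],np.ones(len(q))];print(np.linalg.lstsq(A,q[:,0],rcond=None)[0])
# foot
def foot(PP,m,nm):
    q=PP[m&(PP[...,2]>.005)&(PP[...,2]<.015)];q=q[(q[:,0]>.55)&(q[:,0]<.70)&(q[:,1]>-.09)&(q[:,1]<.06)];return q
f1=foot(P,(hsv[...,1]<70),'t');f2=foot(P2,(h2[...,1]<70),'s')
for f in(f1,f2):
    print(len(f),cv2.minAreaRect(f[:,:2].astype(np.float32)),np.percentile(f,[2,98],axis=0).round(3))
# chute centerline from top depth: centre y per x slice
q=P[box(225,90,300,190)];q=q[(q[:,2]>.15)&(q[:,2]<.3)]
c,(w,h),an=cv2.minAreaRect(q[:,:2].astype(np.float32));print('chute upper',c,w,h,an)
# side chute
q=P2[100:215,240:310].reshape(-1,3);q=q[(q[:,2]>.15)&(q[:,2]<.3)&(q[:,0]<.75)&(abs(q[:,1])<.1)];print('chute side',cv2.minAreaRect(q[:,:2].astype(np.float32)),q[:,2].max())
# pan in side view
m=P2[...,2];q=P2[(abs(m-.022)<.002)&(abs(P2[...,0]-.534)<.06)&(abs(P2[...,1]-.107)<.06)&(h2[...,1]<40)];print('pan side',len(q),np.percentile(q,[1,99],axis=0).mean(0).round(4),np.percentile(q,[1,99],axis=0).round(4))
# dish side rim
q=P2[(abs(m-.035)<.004)&(abs(P2[...,0]-.525)<.06)&(abs(P2[...,1]+.143)<.06)];print('rim',len(q),cv2.minEnclosingCircle(q[:,:2].astype(np.float32)), q.mean(0))
hm=(h2[...,0]<16)&(h2[...,1]>120)&(m>.05)&(m<.08)&(abs(P2[...,0]-.42)<.06)&(abs(P2[...,1]+.155)<.04)
q=P2[hm];print('handle side',len(q),q.mean(0),cv2.minAreaRect(q[:,:2].astype(np.float32)),np.percentile(q[:,2],[5,50,95]))
q=P[(hsv[...,0]<16)&(hsv[...,1]>120)&box(315,225,340,275)&(P[...,2]>.05)]
a=np.polyfit(q[:,0],q[:,1],1);print('handle top yaw',np.degrees(np.arctan(a[0])),q.mean(0))
print('dish->handle bearing',np.degrees(np.arctan2(-.1433+.1554,.5242-.4205)),np.hypot(.0121,.1037))
E
```

```text
paddle 111 [ 0.5688 -0.0601  0.0702] [ 0.5818 -0.018   0.1102] [ 0.5748 -0.0397  0.0904]
plane slope [-0.26830947  0.56419464] yaw 15.019257723199779
[-0.26795392 -0.00527863  0.56468587]
795 ((0.62413090467453, 0.005211837589740753), (0.08493935316801071, 0.15988951921463013), 25.194110870361328) [[ 0.591 -0.068  0.006]
 [ 0.676  0.035  0.014]]
547 ((0.6201351881027222, 0.0028010234236717224), (0.08118680864572525, 0.15502512454986572), 22.432430267333984) [[ 0.564 -0.072  0.006]
 [ 0.667  0.057  0.013]]
chute upper (0.6424425840377808, -0.014678742736577988) 0.10532814264297485 0.048315659165382385 17.172208786010742
chute side ((0.6369556188583374, -0.01463606208562851), (0.10136593878269196, 0.05054771155118942), 21.0924129486084) 0.24861515173382676
pan side 271 [0.5299 0.1043 0.0217] [[0.4903 0.0645 0.02  ]
 [0.5696 0.1441 0.0234]]
rim 160 ((0.5185402035713196, -0.14380964636802673), 0.04400431737303734) [ 0.5216071  -0.14214545  0.03408198]
handle side 183 [ 0.41455345 -0.16021314  0.0641325 ] ((0.41509687900543213, -0.15925732254981995), (0.07293932884931564, 0.01710505411028862), 9.705477714538574) [0.06116309 0.06436211 0.06656798]
handle top yaw 6.770059260185904 [ 0.42044743 -0.15533179  0.06631708]
dish->handle bearing 6.655333536651595 0.10440354400114969
```

```bash
python3 - <<'E'
from m import *
from scipy.spatial.transform import Rotation as Ro
o=monitor.get_obs();R=Ro.from_euler('xyz',o['orientation'],degrees=True).as_matrix();print(R.round(3));y=R[:,1];print('jaw ang',np.degrees(np.arctan2(y[1],y[0])))
s2=load('side');P2=cloud(s2)
for nm,Q in(('top',P),('side',P2)):
    m=(Q[...,2]>.085)&(Q[...,2]<.6)&(Q[...,0]>.2)&(Q[...,0]<.75)&(abs(Q[...,1])<.45)
    n,l,st,c=cv2.connectedComponentsWithStats(m.astype(np.uint8))
    for i in range(1,n):
        if st[i,4]>5:q=Q[l==i];print(nm,st[i],q.min(0).round(3),q.max(0).round(3))
E
```

```text
[[-0.    -0.24  -0.971]
 [-0.002 -0.971  0.24 ]
 [-1.     0.002 -0.   ]]
jaw ang -103.86143224732571
top [ 242   99   39   77 1404] [ 0.571 -0.058  0.086] [0.697 0.012 0.25 ]
top [448 193  20  14 175] [ 0.508 -0.412  0.087] [ 0.533 -0.386  0.152]
top [254 268  16  15  40] [ 0.357 -0.036  0.085] [ 0.386 -0.005  0.097]
top [317 322  26  31 187] [ 0.242 -0.168  0.086] [ 0.279 -0.127  0.176]
side [ 258  136   47   72 1319] [ 0.566 -0.061  0.085] [0.692 0.011 0.249]
side [181 215   8  12  29] [ 0.355 -0.035  0.085] [ 0.379 -0.009  0.095]
side [133 236  23  41 466] [ 0.236 -0.171  0.086] [ 0.274 -0.127  0.173]
side [305 301  16  26 177] [ 0.504 -0.415  0.086] [ 0.53  -0.387  0.149]
```

```bash
python3 -m crank '[{"linear":[0.53,-0.75,0],"rot":[0,0,1],"hand":0.5},{"linear":[0.53,-0.75,0],"rot":[0,0,1],"hand":0.5},{"linear":[0.53,-0.75,0],"rot":[0,0,1],"hand":0.5},{"linear":[0.53,-0.75,0],"rot":[0,0,1],"hand":0.5},{"linear":[0.53,-0.75,0],"rot":[0,0,0],"hand":0.5},{"linear":[0.53,-0.75,0],"rot":[0,0,0],"hand":0.5},{"linear":[0.53,-0.75,0],"rot":[0,0,0],"hand":0.5},{"linear":[0.53,-0.75,0],"rot":[0,0,0],"hand":0.5},{"linear":[0.53,-0.75,0],"rot":[0,0,0],"hand":0.5}]'; python3 - <<'E'
from h import *
from scipy.spatial.transform import Rotation as Ro
o=monitor.get_obs();R=Ro.from_euler('xyz',o['orientation'],degrees=True).as_matrix();y=R[:,1];print(o['tool_pos'],np.degrees(np.arctan2(y[1],y[0])),R[:,0].round(3),o['opening'])
E
```

```text
clock: 1.23
tool_pos: [0.4512, 0.2376, 0.2216]
orientation: [83.3, 89.6, -89.5]
force: [0.9, 0.7, -0.4]
opening: 0.0436
[0.45118958 0.23764712 0.22161304] -82.81102059905011 [ 0.    -0.007 -1.   ] 0.04362855103980538
```

```bash
python3 -m crank '[{"linear":[-0.06,-0.83,0],"rot":[0,0,0],"hand":0.5},{"linear":[-0.06,-0.83,0],"rot":[0,0,0],"hand":0.5},{"linear":[-0.06,-0.83,0],"rot":[0,0,0],"hand":0.5},{"linear":[-0.06,-0.83,0],"rot":[0,0,0],"hand":0.5},{"linear":[-0.06,-0.83,0],"rot":[0,0,0],"hand":0.5},{"linear":[-0.06,-0.83,0],"rot":[0,0,0],"hand":0.5},{"linear":[-0.06,-0.83,-0.2],"rot":[0,0,0],"hand":0.5},{"linear":[-0.06,-0.83,-0.5],"rot":[0,0,0],"hand":0.5},{"linear":[0,0,0],"rot":[0,0,0],"hand":0.5}]'; cat > st.py <<'E'
from h import *
from scipy.spatial.transform import Rotation as Ro
def st():
    o=monitor.get_obs();R=Ro.from_euler('xyz',o['orientation'],degrees=True).as_matrix();y=R[:,1];print(round(o['clock'],2),o['tool_pos'].round(4),'jaw',np.degrees(np.arctan2(y[1],y[0])).round(1),R[:,0].round(3),o['opening'].round(4),o['force'].round(1))
    return o
if __name__=='__main__': st()
E
python3 - <<'E'
from st import *
st()
for n in('side','top'): 
    s=snap(n);im=s['image'][:,:,::-1]
    c=im[150:310,110:360] if n=='side' else im[160:320,230:400]
    cv2.imwrite(f'pics/{n}1.png',cv2.resize(c,None,fx=3.2,fy=3.2,interpolation=cv2.INTER_CUBIC))
E
```

```text
clock: 2.35
tool_pos: [0.4192, -0.1765, 0.1771]
orientation: [77.5, 89.6, -95.6]
force: [-1.0, 0.2, -0.1]
opening: 0.0437Traceback (most recent call last):
  File "<stdin>", line 2, in <module>
  File "st.py", line 4, in st
    o=monitor.get_obs();R=Ro.from_euler('xyz',o['orientation'],degrees=True).as_matrix();y=R[:,1];print(round(o['clock'],2),o['tool_pos'].round(4),'jaw',np.degrees(np.arctan2(y[1],y[0])).round(1),R[:,0].round(3),o['opening'].round(4),o['force'].round(1))
                                                                                                                                                                                                                    ^^^^^^^^^^^^^^^^^^
AttributeError: 'float' object has no attribute 'round'
```

```bash
sed -i "s/o\['opening'\].round(4)/round(o['opening'],4)/" st.py; python3 -m crank '[{"linear":[0,0.32,-0.5],"rot":[0,0,0],"hand":0.5},{"linear":[0,0,0],"rot":[0,0,0],"hand":0.5}]';
python3 - <<'E'
from st import *
st()
for n in('side','top'): 
    s=snap(n);im=s['image'][:,:,::-1]
    c=im[150:310,110:360] if n=='side' else im[160:320,230:400]
    cv2.imwrite(f'pics/{n}1.png',cv2.resize(c,None,fx=3.2,fy=3.2,interpolation=cv2.INTER_CUBIC))
E
```

```text
clock: 2.6
tool_pos: [0.4194, -0.1574, 0.147]
orientation: [81.4, 89.5, -91.8]
force: [0.6, -0.3, 0.2]
opening: 0.0442
2.6 [ 0.4194 -0.1574  0.147 ] jaw -83.2 [-0.    -0.008 -1.   ] 0.0442 [ 0.6 -0.3  0.2]
```

View pics/side1.png

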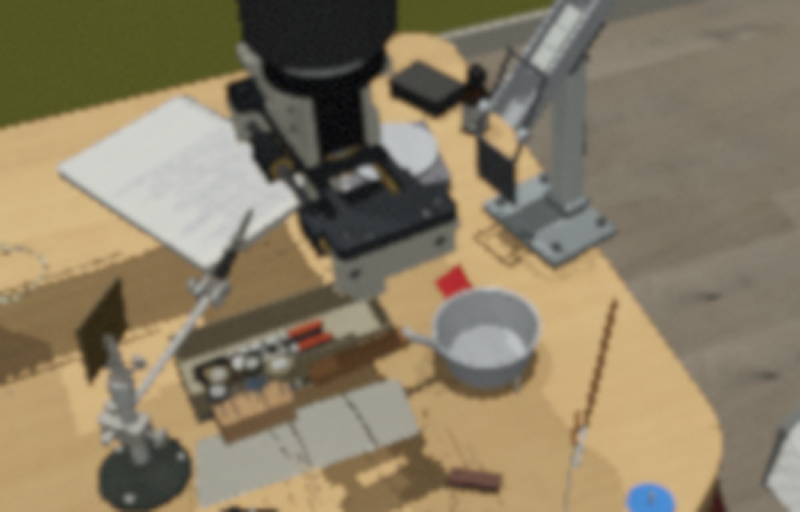

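View pics/top1.png

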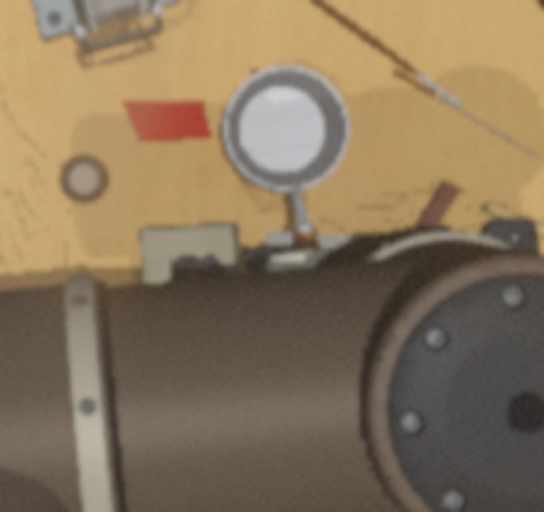

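```bash
python3 - <<'E'
from st import *
o=st();s=load('side');im=s['image'][:,:,::-1].copy();b=cv2.resize(im[150:310,110:360],None,fx=3.2,fy=3.2,interpolation=cv2.INTER_CUBIC)
R=Ro.from_euler('xyz',o['orientation'],degrees=True).as_matrix();P=cloud(s)
for d,c in((0,(0,0,255)),(.022,(0,255,0)),(-.022,(0,255,0)),(.041,(255,0,0)),(-.041,(255,0,0))):
    for ex in(.0095,-.0095):
        p=(proj(s,o['tool_pos']+R[:,1]*d+R[:,2]*ex)-[110,150])*3.2;cv2.circle(b,tuple(int(x) for x in p),3,c,-1)
cv2.imwrite('pics/side2.png',b)
# near-finger outer face depth points
q=P[222:245,205:255].reshape(-1,3);q=q[(q[:,2]>.14)&(q[:,2]<.19)];print(len(q),q.min(0),q.max(0))
E
```

```text
2.7 [ 0.4217 -0.1579  0.1493] jaw -83.2 [ 0.004 -0.009 -1.   ] 0.0436 [0.2 0.6 0.3]
41 [ 0.4085715  -0.19807545  0.14956306] [ 0.43024178 -0.19055215  0.16158403]
```

View pics/side2.png

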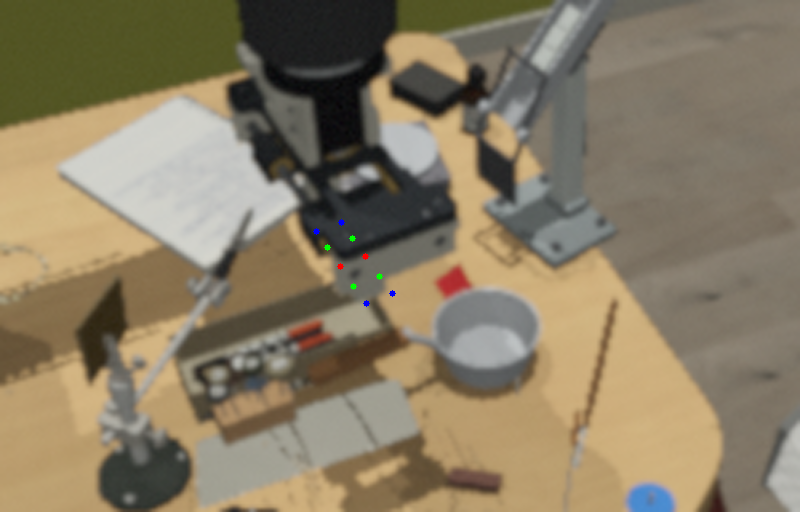

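```bash
python3 -m crank '[{"linear":[0,0,-0.5],"rot":[0,0,0],"hand":0.5},{"linear":[0,0,-0.5],"rot":[0,0,0],"hand":0.5},{"linear":[0,0,-0.4],"rot":[0,0,0],"hand":0.5},{"linear":[0,0,-0.25],"rot":[0,0,0],"hand":0.5},{"linear":[0,0,0],"rot":[0,0,0],"hand":0.5}]'; python3 st.py
```

```text
clock: 3.32
tool_pos: [0.4294, -0.157, 0.0551]
orientation: [145.4, 88.8, -27.4]
force: [1.1, 0.1, 0.4]
opening: 0.0438
3.33 [ 0.4294 -0.157   0.0551] jaw -82.8 [ 0.018 -0.01  -1.   ] 0.0438 [1.1 0.1 0.4]
```

```bash
python3 -m crank '[{"linear":[-0.16,0,-0.2],"rot":[0,0.2,0],"hand":0.5},{"linear":[0,0,0],"rot":[0,0,0],"hand":0.5}]'; python3 st.py
```

```text
clock: 3.58
tool_pos: [0.4209, -0.1567, 0.0443]
orientation: [100.0, 89.4, -72.7]
force: [0.2, 0.9, 0.6]
opening: 0.0438
3.58 [ 0.4209 -0.1567  0.0443] jaw -82.7 [ 0.003 -0.01  -1.   ] 0.0438 [0.2 0.9 0.6]
```

```bash
python3 -m crank '[{"linear":[0,0,-0.04],"rot":[0,0,0],"hand":0.5},{"linear":[0,0,0],"rot":[0,0,0],"hand":0},{"linear":[0,0,0],"rot":[0,0,0],"hand":0},{"linear":[0,0,0],"rot":[0,0,0],"hand":0},{"linear":[0,0,0],"rot":[0,0,0],"hand":0},{"linear":[0,0,0],"rot":[0,0,0],"hand":0}]'; python3 st.py
```

```text
clock: 4.32
tool_pos: [0.422, -0.1568, 0.043]
orientation: [113.1, 89.4, -59.6]
force: [-0.2, 1.2, 1.1]
opening: 0.0155
4.33 [ 0.422  -0.1568  0.043 ] jaw -82.7 [ 0.006 -0.01  -1.   ] 0.0155 [-0.2  1.2  1.1]
```

```bash
python3 -m crank '[{"linear":[0,0,0.25],"rot":[0,0,0],"hand":0},{"linear":[0,0,0.25],"rot":[0,0,0],"hand":0},{"linear":[0,0,0.25],"rot":[0,0,0],"hand":0},{"linear":[0,0,0.25],"rot":[0,0,0],"hand":0},{"linear":[0,0.22,0],"rot":[0,0,0.3],"hand":0},{"linear":[0,0.22,0],"rot":[0,0,0.3],"hand":0},{"linear":[0,0.22,0],"rot":[0,0,0.3],"hand":0},{"linear":[0,0.22,0],"rot":[0,0,0.3],"hand":0},{"linear":[0,0.22,0],"rot":[0,0,0.3],"hand":0},{"linear":[0,0.2,0],"rot":[0,0,0.3],"hand":0},{"linear":[0,0,0],"rot":[0,0,0],"hand":0}]'; 
python3 - <<'E'
from st import *
st()
for n in('side','top'): 
    s=snap(n);im=s['image'][:,:,::-1]
    c=im[150:310,160:360] if n=='side' else im[130:250,200:360]
    cv2.imwrite(f'pics/{n}3.png',cv2.resize(c,None,fx=3.6,fy=3.6,interpolation=cv2.INTER_CUBIC))
E
```

```text
clock: 5.7
tool_pos: [0.419, -0.0727, 0.1019]
orientation: [78.0, 89.5, -85.0]
force: [0.2, -0.6, -0.1]
opening: 0.0158
5.7 [ 0.419  -0.0727  0.1019] jaw -73.0 [ 0.001 -0.009 -1.   ] 0.0158 [ 0.2 -0.6 -0.1]
```

View pics/side3.png

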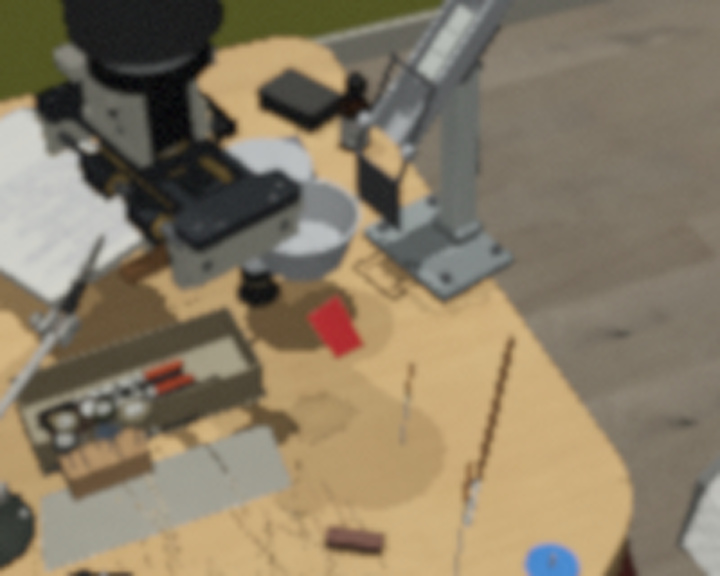

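View pics/top3.png

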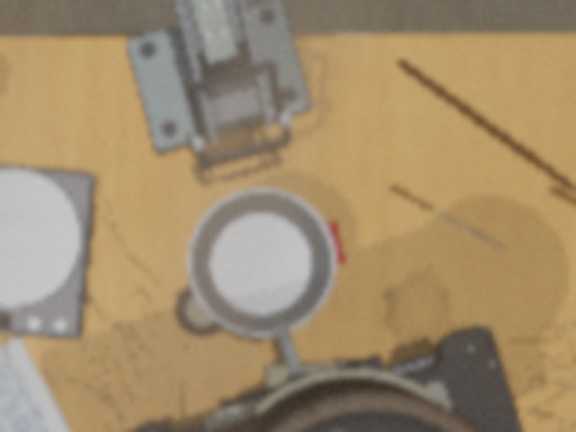

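The dish is held level, with its rim centre at about (262,262) in the top crop, just in front of the paddle frame at about (240,165). I'll measure the rim against the paddle.

```bash
cat > rim.py <<'E'
from st import *
from scipy.optimize import least_squares
def rimfit(tcp,jaw,zb):
    c0=tcp[:2]+.1015*np.array([np.cos(jaw),np.sin(jaw)])
    for n in('top','side'):
        s=load(n);P=cloud(s)
        m=(abs(P[...,2]-(zb+.034))<.006)&(np.hypot(P[...,0]-c0[0],P[...,1]-c0[1])<.055)&(np.hypot(P[...,0]-c0[0],P[...,1]-c0[1])>.025)
        q=P[m]; 
        r=least_squares(lambda p:np.hypot(q[:,0]-p[0],q[:,1]-p[1])-.0405,c0,loss='soft_l1',f_scale=.002)
        top=P[(np.hypot(P[...,0]-r.x[0],P[...,1]-r.x[1])<.048)&(np.hypot(P[...,0]-r.x[0],P[...,1]-r.x[1])>.036)&(P[...,2]>zb+.02)&(P[...,2]<zb+.05)]
        print(n,len(q),'centre',r.x.round(4),'rms',np.sqrt((r.fun**2).mean()).round(4),'rimz95',np.percentile(top[:,2],[50,90,97]).round(4))
        fl=P[(np.hypot(P[...,0]-r.x[0],P[...,1]-r.x[1])<.022)&(P[...,2]>zb-.02)&(P[...,2]<zb+.06)]
        if len(fl)>20:
            A=np.c_[fl[:,:2]-r.x,np.ones(len(fl))];print('  floor',len(fl),np.median(fl[:,2]).round(4),'tilt',np.linalg.lstsq(A,fl[:,2],rcond=None)[0].round(3))
    print('expected',c0)
if __name__=='__main__':
    o=st();R=Ro.from_euler('xyz',o['orientation'],degrees=True).as_matrix();y=-R[:,1];a=np.arctan2(y[1],y[0])-np.pi/2
    rimfit(o['tool_pos'],a,o['tool_pos'][2]-.043)
E
python3 rim.py
python3 - <<'E'
from h import *
P2=cloud(load('side'));im2=load('side')['image'];h2=cv2.cvtColor(im2,cv2.COLOR_RGB2HSV)
mk=(h2[...,2]<60)&(P2[...,2]>.06)&(P2[...,2]<.115)&(abs(P2[...,0]-.573)<.02)&(abs(P2[...,1]+.035)<.04)
q=P2[mk];print('paddle',len(q),q.min(0).round(4),q.max(0).round(4),q.mean(0).round(4),np.polyfit(q[:,1],q[:,0],1))
P=cloud(load('top'));q=P[(P[...,2]>.1)&(P[...,2]<.12)&(abs(P[...,0]-.58)<.03)&(abs(P[...,1]+.03)<.05)];print('top frame',np.percentile(q,[2,50,98],axis=0).round(4))
E
```

```text
5.8 [ 0.4189 -0.0733  0.1019] jaw -73.1 [ 0.001 -0.009 -1.   ] 0.0157 [-0.5  0.4 -1.7]
top 314 centre [ 0.5184 -0.042 ] rms 0.0022 rimz95 [0.0928 0.0962 0.0991]
  floor 351 0.0637 tilt [-0.012  0.005  0.064]
side 101 centre [ 0.5121 -0.0438] rms 0.0016 rimz95 [0.0884 0.0933 0.0945]
  floor 60 0.0617 tilt [-0.017 -0.045  0.062]
expected [ 0.51600033 -0.04384374]
paddle 104 [ 0.5687 -0.0571  0.0717] [ 0.5804 -0.0174  0.1119] [ 0.5747 -0.0386  0.0912] [-0.26328816  0.56455153]
top frame [[ 0.5731 -0.0579  0.1018]
 [ 0.5793 -0.0341  0.1122]
 [ 0.587  -0.0103  0.1185]]
```

```bash
python3 -m crank '[{"linear":[0.13,-0.03,0],"rot":[0,0,-0.1],"hand":0},{"linear":[0.13,-0.03,0],"rot":[0,0,-0.1],"hand":0},{"linear":[0,0,0],"rot":[0,0,0],"hand":0}]'; python3 - <<'E'
from h import *
for n in('side','top'): snap(n)
E
python3 rim.py
```

```text
clock: 6.18
tool_pos: [0.436, -0.0779, 0.1019]
orientation: [77.9, 89.5, -86.3]
force: [0.4, 0.2, -1.2]
opening: 0.0157
6.28 [ 0.4352 -0.0779  0.1018] jaw -74.2 [ 0.    -0.009 -1.   ] 0.0156 [-0.8 -0.2 -1.4]
top 332 centre [ 0.5358 -0.0488] rms 0.0026 rimz95 [0.0928 0.0965 0.1004]
  floor 353 0.0635 tilt [-0.007 -0.002  0.063]
side 146 centre [ 0.533  -0.0507] rms 0.004 rimz95 [0.0909 0.1026 0.1064]
  floor 69 0.0617 tilt [ 0.009 -0.053  0.062]
expected [ 0.53289606 -0.0502959 ]
```

```bash
python3 -m crank '[{"linear":[0.15,0.05,0],"rot":[0,0,0],"hand":0},{"linear":[0.15,0.045,0],"rot":[0,0,0],"hand":0},{"linear":[0.15,0.045,0],"rot":[0,0,0],"hand":0},{"linear":[0,0,0],"rot":[0,0,0],"hand":0},{"linear":[0,0,0],"rot":[0,0,0],"hand":0}]'; python3 - <<'E'
from st import *
st()
for n in('side','top'): 
    s=snap(n);im=s['image'][:,:,::-1]
    c=im[120:250,220:340] if n=='side' else im[90:230,220:340]
    cv2.imwrite(f'pics/{n}4.png',cv2.resize(c,None,fx=4.2,fy=4.2,interpolation=cv2.INTER_CUBIC))
E
python3 rim.py
```

```text
clock: 6.9
tool_pos: [0.461, -0.0697, 0.1005]
orientation: [44.5, 89.3, -119.8]
force: [-1.9, -0.7, -2.2]
opening: 0.0157
6.9 [ 0.461  -0.0697  0.1005] jaw -74.3 [-0.006 -0.011 -1.   ] 0.0157 [-1.9 -0.7 -2.2]
7.0 [ 0.4611 -0.0696  0.1006] jaw -74.3 [-0.006 -0.011 -1.   ] 0.0157 [-2.4 -1.  -1.4]
top 159 centre [ 0.5608 -0.0408] rms 0.0017 rimz95 [0.087  0.0923 0.102 ]
  floor 343 0.0593 tilt [0.418 0.591 0.074]
side 66 centre [ 0.5552 -0.0429] rms 0.0019 rimz95 [0.0855 0.092  0.0997]
  floor 105 0.0721 tilt [ 0.864 -0.135  0.076]
expected [ 0.55878842 -0.04216336]
```

View pics/side4.png

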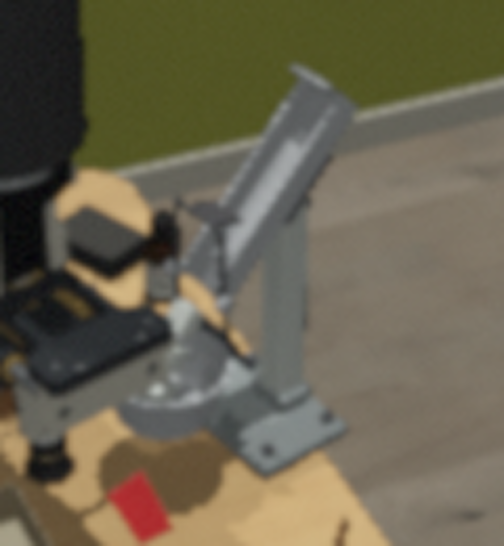

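View pics/top4.png

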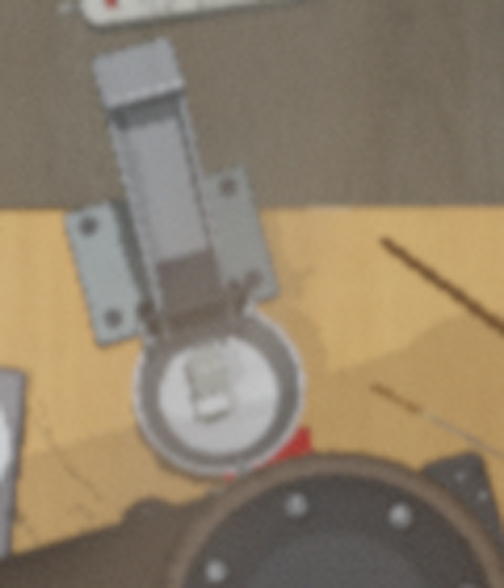

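The gate is up and blanks are arriving in the dish, at about (210,385) in the top crop. I'll hold here.

```bash
python3 -m crank '[{"linear":[0,0,0.01],"rot":[0,0,0],"hand":0},{"linear":[0,0,0],"rot":[0,0,0],"hand":0},{"linear":[0,0,0],"rot":[0,0,0],"hand":0},{"linear":[0,0,0],"rot":[0,0,0],"hand":0},{"linear":[0,0,0],"rot":[0,0,0],"hand":0},{"linear":[0,0,0],"rot":[0,0,0],"hand":0},{"linear":[0,0,0],"rot":[0,0,0],"hand":0}]'; python3 - <<'E'
from st import *
st()
for n in('side','top'): 
    s=snap(n);im=s['image'][:,:,::-1]
    c=im[120:250,220:340] if n=='side' else im[90:230,220:340]
    cv2.imwrite(f'pics/{n}5.png',cv2.resize(c,None,fx=4.2,fy=4.2,interpolation=cv2.INTER_CUBIC))
E
python3 rim.py
```

```text
clock: 7.88
tool_pos: [0.4608, -0.0697, 0.1014]
orientation: [47.3, 89.3, -117.0]
force: [-1.3, -1.1, -1.7]
opening: 0.0158
7.88 [ 0.4608 -0.0697  0.1014] jaw -74.3 [-0.005 -0.01  -1.   ] 0.0158 [-1.3 -1.1 -1.7]
7.97 [ 0.4608 -0.0697  0.1014] jaw -74.3 [-0.005 -0.01  -1.   ] 0.016 [-1.8 -0.5 -2.9]
top 149 centre [ 0.5602 -0.0409] rms 0.0016 rimz95 [0.0872 0.0949 0.1017]
  floor 350 0.0586 tilt [0.012 0.27  0.065]
side 40 centre [ 0.5545 -0.0444] rms 0.0028 rimz95 [0.0844 0.0935 0.0994]
  floor 95 0.0677 tilt [-0.041  0.114  0.066]
expected [ 0.55850515 -0.04220925]
```

View pics/side5.png

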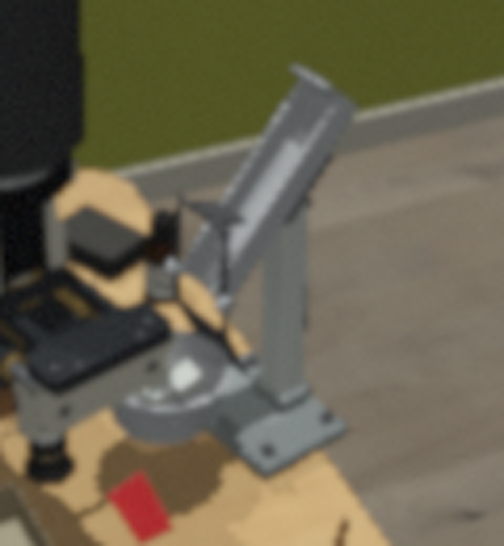

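View pics/top5.png

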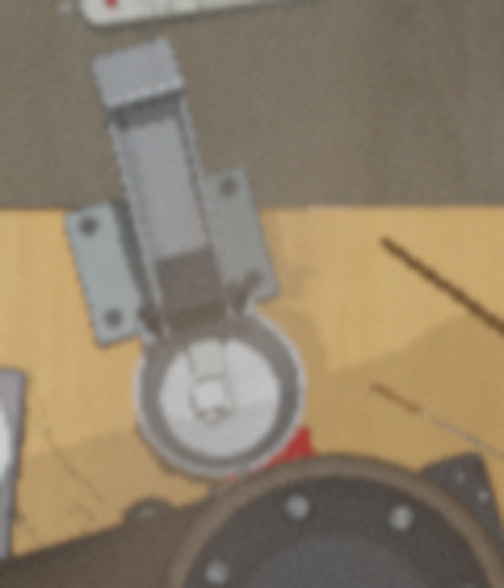

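```bash
python3 - <<'E'
from h import *
np.set_printoptions(linewidth=220)
s=load('top');P=cloud(s);z=P[...,2]*1000
im=s['image']
for v in range(158,196): print(v,np.nan_to_num(z[v,256:286:1]).astype(int))
c=im[140:205,245:300][:,:,::-1];cv2.imwrite('pics/top6.png',cv2.resize(c,None,fx=9,fy=9,interpolation=cv2.INTER_CUBIC))
E
```

```text
158 [158 158 181 184 182 185 185 181 183 186 184 182 183 185 183 187 186 185 188 187 186 188 185   8  12  13   4  10  13  10]
159 [159 157 136 184 182 184 183 185 185 184 186 186 185 188 184 188 187 186 187 186 186 180 183 135  11   8   9  11  11  11]
160 [152 155 132 186 182 184 186 185 188 187 187 187 186 191 189 187 184 185 147  93  93 169 165 139   8   8  10  10   8   5]
161 [ 10 156 129 185 186 182 184 189 185 189 187 185 184 186 185  92  94 146 143  98 102 153 153 140   9   5   0   0  -1   0]
162 [ 77 152 185 186 188 185 188 186 188 184 184  92  93  98  96  98 101 134 146 107 105 149 143 138 137   1  -3   3   1   0]
163 [185 187 188 188 185 186 183 183  92  95  96  99 100 101 101 107 105 107 142 139 110 135 136 136 137   0   0  -3  -2  -1]
164 [186 187 188  91  91  94  95  98 100 100 105 106 106 106 107 108 107 111 141 141 109  85 140 135 132  83   0   0  -1   0]
165 [ 91  91 145  96 102 100 101 105 107 105 110 107 112 113 111 111 110 111 138 139  77  81 131  84  84  86  84  -1   0   0]
166 [163 102   0 144 103 104 108 107 111 112 108 110 107 111  70  70  70  72  72  76  75  77
[... 2267 characters left out ...]
 55  0 56 56 58 55 58 53 57]
189 [72 67 59 56 57 58 60 58 59 59 55 53 68 70 69 65 57 56 55 56 55 54 59 57 55 58 59 58 57 64]
190 [76 72 66 60 60 56 54 56 54 58 55 55 58 62 58 58 57 55 61 62 57 56 58 56 56 59 60 61 58 65]
191 [78 75 65  0 55 59 56 53 56 57 57 55 62 59 57 58 59 56 57 59 59 55 56 56 56 59 56 57 62 65]
192 [85 78 73 65 55 56 57 59 56 57 57 53 60 55 54 58 57 57 58 62 62 57 57 57 60 58 56 58 65 69]
193 [89 83 77 68 63 58 55 57 56 58 56 57 58 58 58 60 59 58 59 60 57 56 57 58 59 58 58 64 72 77]
194 [89 85 81 80 69 64 58 57 60 59 59 59 56 61 59 57 60 58 58 60 57 60 61 58 58 59 62 69 77 79]
195 [88 85 87 77 77 66 65 61 56 57 56 55 57 55 56 58 60 58 61 56 59 60 59 58 63 67 72 75 78 85]
```

View pics/top6.png

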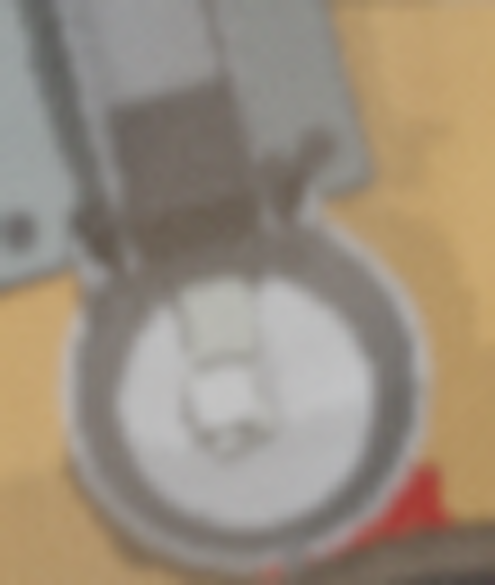

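All three blanks are in the dish: one flat with its top 16 mm above the floor, and two stacked with the upper top about 32 mm above the floor, below the rim. The chute is empty, so I'll back off gently along the feeder axis.

```bash
python3 -m crank '[{"linear":[-0.06,-0.015,0],"rot":[0,0,0],"hand":0},{"linear":[-0.1,-0.03,0],"rot":[0,0,0],"hand":0},{"linear":[-0.12,-0.035,0],"rot":[0,0,0],"hand":0},{"linear":[-0.12,-0.035,0],"rot":[0,0,0],"hand":0},{"linear":[-0.12,-0.035,0],"rot":[0,0,0],"hand":0},{"linear":[-0.12,-0.035,0.05],"rot":[0,0,0],"hand":0},{"linear":[-0.06,-0.02,0.1],"rot":[0,0,0],"hand":0},{"linear":[0,0,0.1],"rot":[0,0,0],"hand":0},{"linear":[0,0,0],"rot":[0,0,0],"hand":0}]'; python3 - <<'E'
from st import *
st()
for n in('side','top'): 
    s=snap(n);im=s['image'][:,:,::-1]
    c=im[120:250,200:340] if n=='side' else im[90:230,180:330]
    cv2.imwrite(f'pics/{n}7.png',cv2.resize(c,None,fx=4.2,fy=4.2,interpolation=cv2.INTER_CUBIC))
E
python3 rim.py
```

```text
clock: 9.1
tool_pos: [0.4186, -0.0822, 0.1192]
orientation: [85.0, 89.5, -79.3]
force: [0.4, 0.8, -1.6]
opening: 0.0156
9.1 [ 0.4186 -0.0822  0.1192] jaw -74.2 [ 0.002 -0.009 -1.   ] 0.0156 [ 0.4  0.8 -1.6]
9.2 [ 0.4182 -0.0822  0.1186] jaw -74.3 [ 0.001 -0.009 -1.   ] 0.0156 [-0.9  0.  -1.1]
top 202 centre [ 0.5175 -0.0534] rms 0.0016 rimz95 [0.1046 0.1092 0.1124]
  floor 369 0.077 tilt [0.073 0.267 0.083]
side 44 centre [ 0.5118 -0.0558] rms 0.0012 rimz95 [0.1016 0.1063 0.1078]
  floor 124 0.0874 tilt [-0.089 -0.128  0.088]
expected [ 0.51589856 -0.05467777]
```

View pics/side7.png

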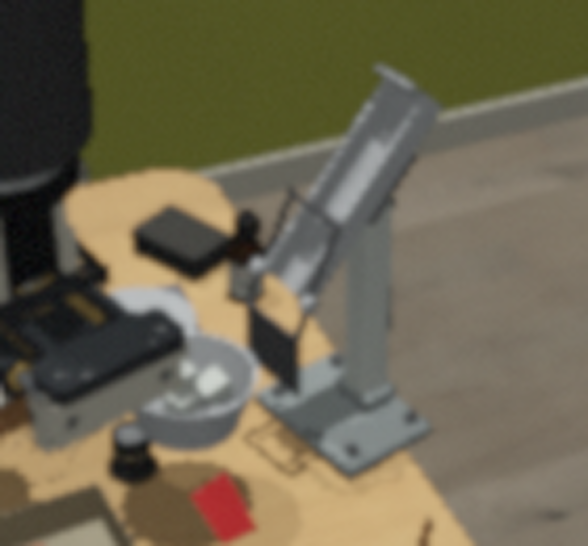

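View pics/top7.png

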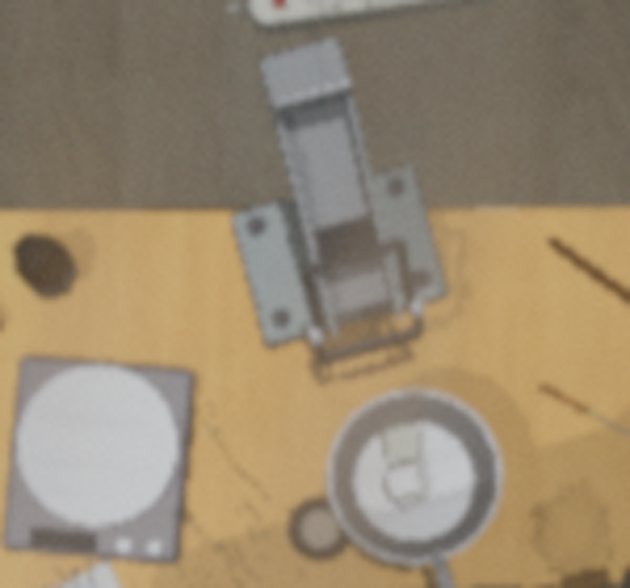

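Three blanks are in the dish at about (405,465) in the top crop, the chute is empty and the gate is shut. Next I'll carry it to the pan.

```bash
python3 -m crank '[{"linear":[0.02,0.12,0],"rot":[0,0,0],"hand":0},{"linear":[0.03,0.22,0],"rot":[0,0,0],"hand":0},{"linear":[0.03,0.27,0],"rot":[0,0,0],"hand":0},{"linear":[0.03,0.27,0],"rot":[0,0,0],"hand":0},{"linear":[0.03,0.27,0],"rot":[0,0,0],"hand":0},{"linear":[0.03,0.27,0],"rot":[0,0,0],"hand":0},{"linear":[0.03,0.27,0],"rot":[0,0,0],"hand":0},{"linear":[0.03,0.27,0],"rot":[0,0,0],"hand":0},{"linear":[0.03,0.27,0],"rot":[0,0,0],"hand":0},{"linear":[0.02,0.2,0],"rot":[0,0,0],"hand":0},{"linear":[0,0.1,0],"rot":[0,0,0],"hand":0},{"linear":[0,0,0],"rot":[0,0,0],"hand":0}]'; python3 - <<'E'
from st import *
st()
for n in('side','top'): 
    s=snap(n);im=s['image'][:,:,::-1]
    c=im[120:250,180:320] if n=='side' else im[110:250,150:300]
    cv2.imwrite(f'pics/{n}8.png',cv2.resize(c,None,fx=4.2,fy=4.2,interpolation=cv2.INTER_CUBIC))
E
python3 rim.py
```

```text
clock: 10.7
tool_pos: [0.4355, 0.0816, 0.1171]
orientation: [62.9, 89.4, -101.3]
force: [0.3, 0.3, -1.1]
opening: 0.0155
10.7 [0.4355 0.0816 0.1171] jaw -74.1 [-0.002 -0.01  -1.   ] 0.0155 [ 0.3  0.3 -1.1]
10.8 [0.4354 0.0811 0.1171] jaw -74.2 [-0.002 -0.01  -1.   ] 0.0155 [ 1.2  0.2 -1.1]
top 172 centre [0.5345 0.1098] rms 0.0014 rimz95 [0.1022 0.1068 0.1115]
  floor 367 0.0756 tilt [0.017 0.403 0.083]
side 36 centre [0.5271 0.1083] rms 0.0027 rimz95 [0.0993 0.1049 0.1081]
  floor 97 0.0884 tilt [-0.308 -0.17   0.091]
expected [0.53306519 0.1088409 ]
```

View pics/side8.png

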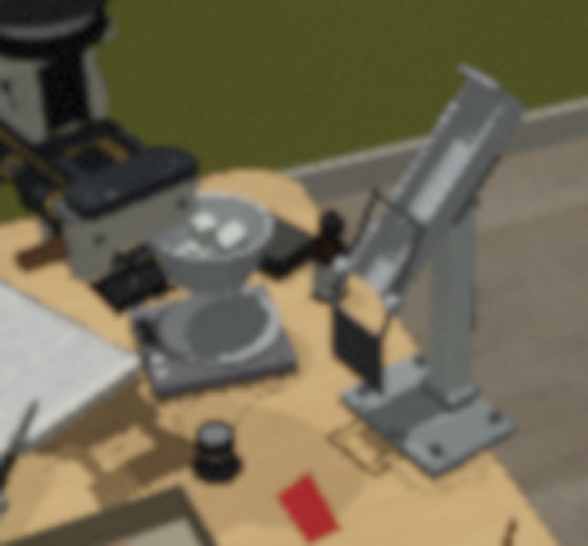

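```bash
python3 -m crank '[{"linear":[0,-0.05,-0.1],"rot":[0,0,0],"hand":0},{"linear":[0,0,-0.15],"rot":[0,0,0],"hand":0},{"linear":[0,0,-0.15],"rot":[0,0,0],"hand":0},{"linear":[0,0,-0.15],"rot":[0,0,0],"hand":0},{"linear":[0,0,-0.1],"rot":[0,0,0],"hand":0},{"linear":[0,0,0],"rot":[0,0,0],"hand":0}]'; python3 - <<'E'
from st import *
for n in('side','top'): snap(n)
E
python3 rim.py
```

```text
clock: 11.55
tool_pos: [0.4347, 0.0763, 0.0746]
orientation: [56.4, 89.3, -107.9]
force: [-0.2, -0.7, -1.7]
opening: 0.0158
11.65 [0.435  0.0766 0.0751] jaw -74.3 [-0.003 -0.011 -1.   ] 0.0156 [-0.9  0.7 -0.8]
top 148 centre [0.5339 0.1048] rms 0.0014 rimz95 [0.06   0.0657 0.0687]
  floor 332 0.0329 tilt [0.006 0.396 0.04 ]
side 21 centre [0.5282 0.1007] rms 0.002 rimz95 [0.0571 0.0617 0.0629]
  floor 104 0.0444 tilt [-0.29   0.258  0.046]
expected [0.53272386 0.10407146]
```

```bash
python3 -m crank '[{"linear":[0,0.03,-0.04],"rot":[0,0,0],"hand":0},{"linear":[0,0,-0.03],"rot":[0,0,0],"hand":0},{"linear":[0,0,0],"rot":[0,0,0],"hand":0}]'; python3 -m crank '[{"linear":[0,0,-0.03],"rot":[0,0,0],"hand":0},{"linear":[0,0,0],"rot":[0,0,0],"hand":0}]';python3 -m crank '[{"linear":[0,0,-0.03],"rot":[0,0,0],"hand":0},{"linear":[0,0,0],"rot":[0,0,0],"hand":0}]'
```

```text
clock: 12.02
tool_pos: [0.4355, 0.0789, 0.0715]
orientation: [66.9, 89.4, -97.4]
force: [-0.7, -0.8, 0.6]
opening: 0.0159
clock: 12.28
tool_pos: [0.4355, 0.0788, 0.0699]
orientation: [68.6, 89.4, -95.7]
force: [-0.9, -0.9, 2.7]
opening: 0.0156
clock: 12.52
tool_pos: [0.4355, 0.0787, 0.0682]
orientation: [69.2, 89.4, -95.0]
force: [-1.2, -0.2, 3.3]
opening: 0.0155
```

```bash
python3 -m crank '[{"linear":[0,0,-0.03],"rot":[0,0,0],"hand":0},{"linear":[0,0,0],"rot":[0,0,0],"hand":0}]';python3 -m crank '[{"linear":[0,0,-0.03],"rot":[0,0,0],"hand":0},{"linear":[0,0,0],"rot":[0,0,0],"hand":0}]'; python3 - <<'E'
from st import *
for n in('side','top'): 
    s=snap(n);im=s['image'][:,:,::-1]
    c=im[120:250,180:320] if n=='side' else im[110:250,150:300]
    cv2.imwrite(f'pics/{n}9.png',cv2.resize(c,None,fx=4.2,fy=4.2,interpolation=cv2.INTER_CUBIC))
E
python3 rim.py
```

```text
clock: 12.78
tool_pos: [0.4354, 0.0786, 0.0662]
orientation: [68.2, 89.4, -96.1]
force: [-1.6, -0.8, 2.1]
opening: 0.0155
clock: 13.02
tool_pos: [0.4353, 0.0785, 0.0644]
orientation: [66.9, 89.4, -97.4]
force: [-2.5, -1.6, 5.3]
opening: 0.0158
13.12 [0.4353 0.0785 0.0645] jaw -74.3 [-0.001 -0.01  -1.   ] 0.0157 [-2.1 -0.9  5.3]
top 308 centre [0.5356 0.1069] rms 0.0027 rimz95 [0.0567 0.0606 0.0626]
  floor 337 0.0294 tilt [0.108 0.443 0.036]
side 106 centre [0.5288 0.1055] rms 0.0021 rimz95 [0.0511 0.0573 0.0584]
  floor 98 0.0402 tilt [-0.198 -0.055  0.042]
expected [0.53300742 0.1060548 ]
```

View pics/side9.png

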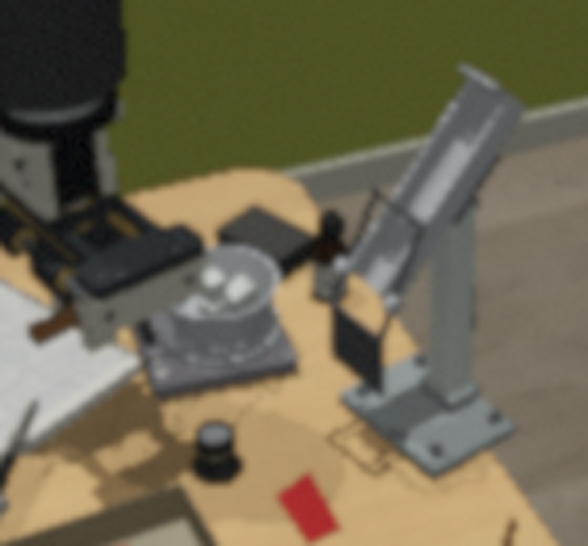

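The dish is down on the pan, centred to within 2 mm. I'll release it.

```bash
python3 -m crank '[{"linear":[0,0,0],"rot":[0,0,0],"hand":0.5},{"linear":[0,0,0],"rot":[0,0,0],"hand":0.5},{"linear":[0,0,0],"rot":[0,0,0],"hand":0.5},{"linear":[0,0,0],"rot":[0,0,0],"hand":0.5},{"linear":[0,0,0.1],"rot":[0,0,0],"hand":0.5},{"linear":[0,0,0.2],"rot":[0,0,0],"hand":0.5},{"linear":[0,0,0.4],"rot":[0,0,0],"hand":0.5},{"linear":[0,0,0.5],"rot":[0,0,0],"hand":0.5},{"linear":[-0.2,0,0.6],"rot":[0,0,0],"hand":0.5},{"linear":[-0.2,0,0.6],"rot":[0,0,0],"hand":0.5},{"linear":[0,0,0],"rot":[0,0,0],"hand":0.5},{"linear":[0,0,0],"rot":[0,0,0],"hand":0.5}]'; python3 - <<'E'
from st import *
st()
for n in('side','top'): 
    s=snap(n);im=s['image'][:,:,::-1]
    c=im[120:250,180:320] if n=='side' else im[110:250,150:300]
    cv2.imwrite(f'pics/{n}10.png',cv2.resize(c,None,fx=4.2,fy=4.2,interpolation=cv2.INTER_CUBIC))
from rim import rimfit
rimfit(np.array([.4353,.0785]),np.radians(15.8),.022)
E
```

```text
clock: 14.62
tool_pos: [0.4112, 0.0787, 0.2179]
orientation: [100.1, 89.6, -64.2]
force: [0.6, -0.1, 0.7]
opening: 0.0438
14.62 [0.4112 0.0787 0.2179] jaw -74.2 [ 0.003 -0.007 -1.   ] 0.0438 [ 0.6 -0.1  0.7]
top 316 centre [0.5356 0.1071] rms 0.0029 rimz95 [0.0568 0.0601 0.0627]
  floor 330 0.0289 tilt [0.082 0.422 0.036]
side 144 centre [0.5299 0.1049] rms 0.002 rimz95 [0.0521 0.0572 0.0583]
  floor 109 0.0412 tilt [-0.244  0.114  0.042]
expected [0.53296513 0.10613645]
```

View pics/side10.png

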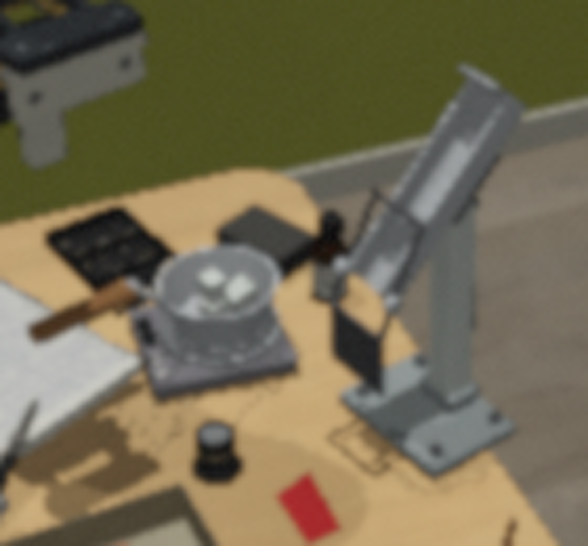

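View pics/top10.png

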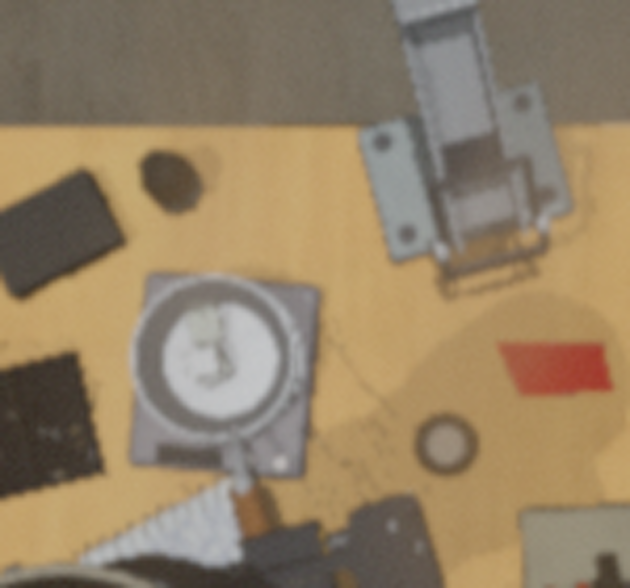

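```bash
python3 - <<'E'
from st import *
P=cloud(load('top'));r=np.hypot(P[...,0]-.535,P[...,1]-.107)
f=P[(r<.028)&(abs(P[...,2]-.028)<.006)];A=np.c_[f[:,:2]-[.535,.107],np.ones(len(f))];print('floor plane',len(f),np.linalg.lstsq(A,f[:,2],rcond=None)[0].round(4))
print(ticket.close_job())
E
```

```text
floor plane 390 [-0.0093 -0.0085  0.0275]
the job is handed in; nothing more can be done
None
```

The job is handed in: the dish, with all three blanks in it, is standing on the scale's pan and released. It took about 15 s of the 45 s. No verdict came back, so what follows rests on my own checks.

I gripped the dish by its handle, lifted it and pressed the rim on the paddle with the rim about 95 mm above the bench. I held the gate open for about 1.5 s, and all three blanks slid in. I then backed off, carried the dish to the pan, set it down and drew the gripper away upwards.

**Last checks:**
- **Position:** the dish centre is within about 2 mm of the pan's centre in each camera. The limit is 22 mm.
- **Upright:** its floor is level to about 0.012 rad, and its height (27.5 mm above the bench) fits the dish sitting flat on the pan.
- **Blanks:** three were counted in the dish from the pictures and depth. Two were stacked, both below the rim. The chute is empty, and none showed on the bench.
- **Gate and bystanders:** by eye, the gate is shut and the block, bottle and loupe look unmoved. The stone bar lay outside the last close-up views; the arm went nowhere near it after the grasp. I did not measure any bystander again at the end.

**Disagreements:** the two cameras differed by 3 to 6 mm in absolute positions, mostly in x, so I worked from offsets within each view. In the grip the dish sat a millimetre or two lower than computed, which came right when it touched the pan.

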